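# Pack the finished glass ornaments into the gift box

### The job

Pack the three finished, brass-capped ornaments (bell, lantern and finial) into the gift box, each standing upright and centred on the card seat whose outline matches its foot: large circle, square, small circle. The finial is still in the drying rail: slide it along the slot to the open bay and lift it out there. They are glass, so set them down gently without dropping them, let go, and leave the unfinished ornaments with the long bare necks where they stand.

Things in the scene. Friction and masses are not known exactly. Their poses are not given: they have to be found in the camera images.
- bell: Finished glass bell ornament, green with red bands, 60 g: round foot 52 mm across, skirt flaring in to a plain cylindrical waist 30 mm across between z = 26 and 56 mm, dome to 64 mm, brass cap 20 mm across from z = 64 to 74 mm with a small wire loop up to 81 mm. Origin: centre of the underside; z up; stands upright at the start.
- necked_bell: Unfinished bell, to be left alone: same body as the finished bell (round foot 52 mm across, skirt flaring in to a plain cylindrical waist 30 mm across between z = 26 and 56 mm, dome to 64 mm), but instead of a cap it ends in a bare red glass neck, 14 mm across at z = 64 mm tapering to 9 mm at its end at z = 109 mm. Origin: centre of the underside; z up; stands upright at the start.
- lantern: Finished glass lantern ornament, green and red, 80 g: square foot 44 x 44 x 8 mm, upright square body 34 x 34 mm between z = 8 and 56 mm with sides along its x and y, square eave 38 x 38 mm from z = 56 to 60 mm, stepped top to 64 mm, brass cap 20 mm across from z = 64 to 74 mm with a small wire loop up to 81 mm. Origin: centre of the underside; z up; stands upright at the start.
- necked_lantern: Unfinished lantern, to be left alone: same foot and body as the finished lantern up to z = 64 mm, but instead of a cap it ends in a bare red glass neck, 14 mm across at z = 64 mm tapering to 9 mm at its end at z = 109 mm. Origin: centre of the underside; z up; stands upright at the start.
- finial: Finished finial, green, brass cap on top, 60 g. Origin: underside centre of its brass foot disc (34 mm across, 6 mm thick); z up. Neck 12 mm across to z = 19 mm; body a 32 mm cylinder from z = 27 to 57 mm; cap to 77, loop to 84 mm. Starts upright in the rail's slot, disc caught under the lips (cannot be lifted there) at rail x = 0 to 62 mm, y = 0; slides easily.
- rail: Fixed aluminium T-slot rail, 190 (x) x 54 (y) mm. Origin: underside centre. Base plate 5 mm thick; the finial stands on it. Cavity 42 mm wide, 9 mm high; lips at z = 14 to 20 mm leave an 18 mm slot along y = 0, from x = -37 to 85 mm. Dark stop block at the +x end. Open bay, no lips, from x = -95 to -37 mm: lift the finial out at x = -66, y = 0.
- gift_box: Open plywood box fixed to the table, 252 (x) x 88 (y) mm. Origin: underside centre. Outer walls 4 mm thick, 34 mm high; two partitions 30 mm high make three pockets in a row, each 78 x 80 mm, centred at x = -82.6, 0 and 82.6 mm. A card seat lies in each pocket, in any order.
- seat_large_round: Fixed card pad 74 x 74 x 4 mm on the floor of one pocket, marked with a black circle 58 mm across: place of the bell. Origin: centre of its underside; its top is 4 mm above that and 9 mm above the table. Same yaw as the box.
- seat_square: The same card pad marked with a black square outline 50 mm wide: place of the lantern. Origin as for the other seats.
- seat_small_round: The same card pad marked with a black circle 38 mm across: place of the finial. Origin as for the other seats.
Mind the look-alikes: they are no part of the job. What is shaped like the finial but pink or purple is not meant.

How it is judged:
By the outcome, as a careful person would: the job done as asked, in the order asked, and still so for the second after the job is handed in, with the robot touching nothing.
It also fails if it takes over 96 s, if anything falls off the work surface, if the arm or the gripper's body presses on something with over 40 N, if the wrist force passes 120 N, or if a joint passes its speed limit or range.

### The arm

A 6-joint arm with a two-finger parallel gripper is mounted at the origin on the work surface. World frame = base frame: x ahead of the robot, y to its left, z up, the work surface at z = 0. Lengths are in m, angles in rad, forces in N, time in s.
With the tool pointing down it reaches from about 0.35 to 1 m from the base axis. Payload 7.1 kg.
Tool frame: the origin (TCP) lies at the very end of the fingers, on their centre line; the grasp point (between the pads) lies 19 mm behind it (ctrl.grip_point_offset is the distance from the TCP to the grasp point, in m); y points along the fingers, x is the direction in which the jaws open and shut, and the axes are right-handed (so a half turn about y gives the same grasp; the last joint's range is limited). The gripper opens to 85 mm and grips with 20 to 120 N. Pads are 22 mm wide; open, the fingers measure 114 mm over their backs; the gripper's body (76 mm by 85 mm) begins 54 mm behind the grasp point. The pads swing forward as they close: fully open they stand 13 mm farther back than shut.
Start: joints at [1.284, 0.423, 1.63, -0, 1.089, -0.019], TCP at [0.165, 0.603, 0.231] pointing down, gripper open.
Joint ranges: [-3, 3], [-0.9, 2.11], [0.09, 2.58], [-1.31, 4.45], [0.11, 2.69], [-2.54, 2.54]. Speed limits (rad/s): [2.39, 2.39, 3.01, 3.14, 3.14, 3.14].

### API

Orientations are given as a rotation vector (axis times angle).
In Python, from station import ctrl, fingers, capture, boxes_of gives the robot as it stands. The module is installed in compiled form; this text tells all that it offers. Calls block until the motion is done:
- ctrl.movep(position, orientation): joint-space move of the TCP to a pose.
- ctrl.move_l(position, attitude=None, velocity=0.15): straight line of the TCP; attitude=None keeps the orientation; velocity is the mean speed in m/s.
- ctrl.goto_joints(angles): joint-space move.
- fingers.gripper_to(opening, f_grip=None): finger opening in m; f_grip is the grip in N (None keeps the last); returns when the fingers have stopped.
- ctrl.dwell(seconds).
- ctrl.inverse_kinematics(position, orientation): joint angles nearest the present ones, or None.
- ctrl.get_obs(): the state.
- capture(name): name is "scene" or "top" or "wrist"; returns a dict with "image" (480x640x3 uint8, red, green, blue), "intrinsics" (3x3 intrinsics, pixels), "T" (4x4, takes a point from camera to world coordinates). Camera axes: x right, y down, z forward; pixel columns grow to the right and rows downward; lengths in m; the calibration is good to about 2 mm. A picture is of the moment at which its call begins. There is no depth.
A pose or a line that the arm cannot do raises ctrl.IKError and nothing moves.
- ctrl.job_done(): hands the job in, once; it reports no verdict.
Trained networks look in the newest picture that a camera, given by its name, has taken for a name from the list of things; names that differ only in an ending like _2 or _b are one class to them, and where a whole thing is asked for, a point or a joint stands for the part that bears it (a point fixed in the world has none). Each returns a list of dicts, best first, with "p" (0 to 1); they miss things now and then, are a little off and sometimes report something else, mostly with a low value. They report only what shows in the picture. A call takes as long as a camera call. They do not tell look-alikes from the thing itself.
- boxes_of(target, camera): "rect" ([left, top, right, bottom] in pixels, round what is visible of it).
The state is a dict: "time_s": time; "qpos": joint angles; "qvel": joint speeds; "joint_efforts": joint torques, N m; "tool_pos": TCP position; "ee_rot": TCP orientation; "force": force on the tool from outside, world axes, zero at the start; "ft_torque": the same for the moment, N m; "finger_gap": finger opening in m.
Only numpy, scipy, OpenCV 4.12 (cv2) and the standard library are available. Lean on these libraries where they do the work, as an engineer would, in place of code of your own. Each camera call takes 0.05 s, during which the arm holds its last target.

## Working session

There is one attempt and no reset: what is moved stays moved. The work goes in short steps, each a Python script; the robot and the scene stay as the last script left them, time stands still between calls to the robot, and variables do not carry over. Pictures are saved under pics/ and viewed, and the job is handed in when it is done.

```bash
ls; mkdir -p pics
python3 - <<'E'
from station import ctrl, fingers, capture, boxes_of
import cv2
o=ctrl.get_obs(); print(o['time_s'],o['tool_pos'],o['ee_rot'],o['finger_gap'])
for n in ['scene','top','wrist']:
    c=capture(n); cv2.imwrite(f'pics/{n}0.png',c['image'][:,:,::-1]); print(n,c['intrinsics'].tolist(),c['T'].round(4).tolist())
    if n!='wrist':
        for t in ['bell','necked_bell','lantern','necked_lantern','finial','rail','gift_box','seat_large_round','seat_square','seat_small_round']:
            print(n,t,[(round(b['p'],2),[int(v) for v in b['rect']]) for b in boxes_of(t,n)])
print(ctrl.get_obs()['time_s'], ctrl.grip_point_offset)
E
```

```text
pics
0.0 [0.16520459 0.60220238 0.23053308] [-1.32499635 -1.00876783  1.01083373] 0.08521520489792733
scene [[449.93463727574107, 0.0, 323.5267604567633], [0.0, 449.93463727574107, 243.83566677858437], [0.0, 0.0, 1.0]] [[0.3682, 0.5131, -0.7753, 1.194], [0.9297, -0.2077, 0.3041, -0.3034], [-0.005, -0.8328, -0.5535, 0.5112], [0.0, 0.0, 0.0, 1.0]]
scene bell [(0.63, [289, 207, 311, 245])]
scene necked_bell [(0.8, [345, 188, 372, 245]), (0.56, [203, 244, 244, 307])]
scene lantern [(0.79, [320, 256, 350, 301])]
scene necked_lantern [(0.92, [384, 227, 417, 290])]
scene finial [(0.92, [151, 261, 179, 305]), (0.77, [258, 230, 273, 270]), (0.72, [155, 242, 180, 280]), (0.67, [210, 233, 230, 278])]
scene rail [(0.96, [203, 244, 246, 308])]
scene gift_box []
scene seat_large_round [(0.78, [447, 223, 475, 230]), (0.47, [389, 176, 496, 249])]
scene seat_square [(0.6, [427, 200, 453, 214])]
scene seat_small_round [(0.63, [408, 188, 426, 199]), (0.41, [208, 231, 230, 277])]
top [[461.480584104847, 0.0, 324.70158426123515], [0.0, 461.480584104847, 247.66483635481256], [0.0, 0.0, 1.0]] [[-0.0885, -0
[... 272 characters left out ...]
78, [251, 181, 276, 214]), (0.4, [423, 236, 446, 263])]
top finial [(0.91, [472, 212, 497, 238]), (0.75, [469, 248, 498, 269]), (0.71, [423, 235, 445, 262]), (0.59, [378, 236, 398, 261])]
top rail [(0.86, [412, 203, 450, 307])]
top gift_box [(0.88, [134, 222, 202, 370])]
top seat_large_round [(0.9, [142, 233, 183, 270]), (0.7, [151, 275, 188, 320])]
top seat_square [(0.76, [149, 274, 186, 318])]
top seat_small_round [(0.97, [154, 317, 198, 361])]
wrist [[415.5428081921717, 0.0, 315.7499821162404], [0.0, 415.5428081921717, 240.7664913816574], [0.0, 0.0, 1.0]] [[0.264, 0.9298, 0.2563, 0.1005], [0.9645, -0.2545, -0.0702, 0.6193], [-0.0, 0.2658, -0.964, 0.3731], [0.0, 0.0, 0.0, 1.0]]
1.15 0.0187
```

View images.

View pics/scene0.png

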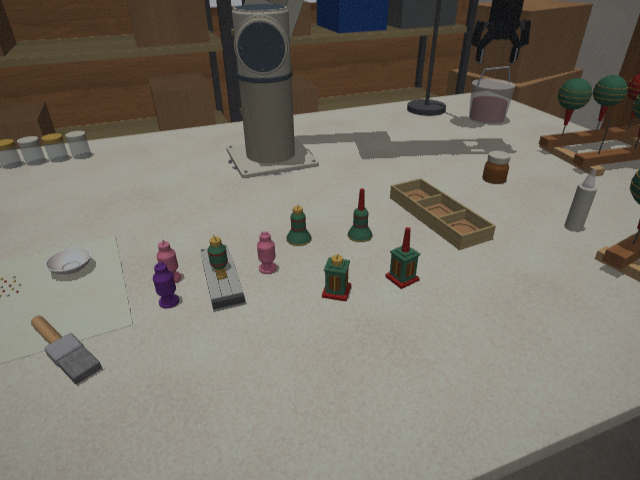

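View pics/top0.png

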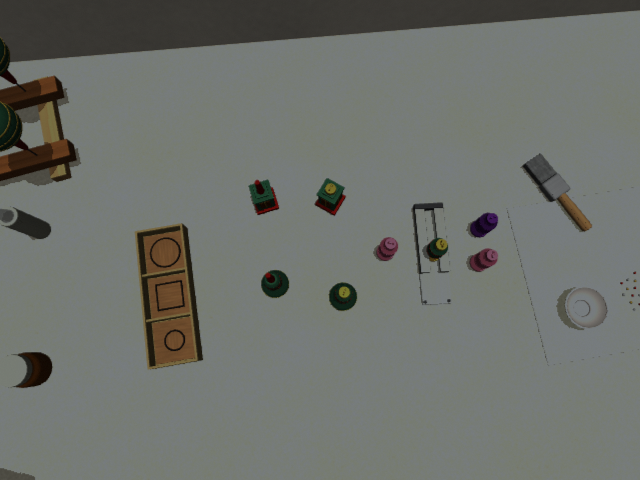

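View pics/wrist0.png

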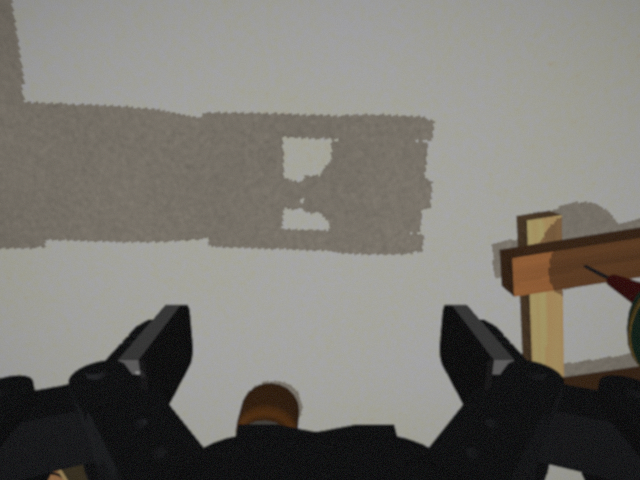

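```bash
cat > h.py <<'E'
import numpy as np, cv2, json
from station import ctrl, fingers, capture, boxes_of
from scipy.spatial.transform import Rotation as R
def ray(c,uv):
    K=c['intrinsics'];T=c['T']
    d=T[:3,:3]@np.linalg.inv(K)@np.array([uv[0],uv[1],1.]); return T[:3,3],d/np.linalg.norm(d)
def plane(c,uv,z):
    o,d=ray(c,uv); return o+d*(z-o[2])/d[2]
def tri(obs):
    A=np.zeros((3,3));b=np.zeros(3);P=[]
    for c,uv in obs:
        o,d=ray(c,uv);M=np.eye(3)-np.outer(d,d);A+=M;b+=M@o;P.append((o,M))
    x=np.linalg.solve(A,b); return x,max(np.linalg.norm(M@(x-o)) for o,M in P)
def proj(c,p):
    K=c['intrinsics'];T=c['T']; q=K@(T[:3,:3].T@(np.asarray(p)-T[:3,3])); return q[:2]/q[2]
def rot(yaw):  # tool z? see: y points down, x jaw at yaw
    y=np.array([0,0,-1.]);x=np.array([np.cos(yaw),np.sin(yaw),0]);z=np.cross(x,y)
    return R.from_matrix(np.column_stack([x,y,z])).as_rotvec()
def save(c,n): 
    np.savez(f'pics/{n}.npz',**{k:c[k] for k in('image','intrinsics','T')}); cv2.imwrite(f'pics/{n}.png',c['image'][:,:,::-1])
def load(n): return dict(np.load(f'pics/{n}.npz'))
E
python3 - <<'E'
from h import *
o=ctrl.get_obs(); print(R.from_rotvec(o['ee_rot']).as_matrix().round(3))
s=capture('scene');t=capture('top');save(s,'sc1');save(t,'tp1')
for n,a,b in [('bell cap',(297.5,212),(344,292)),('lantern cap',(338,260),(330,188)),('finial cap',(216,241),(442,243)),('nbell tip',(362,191),(267,276)),('nlant tip',(406,230),(258,185)),
 ('pink near',(265,237),(392,243))]:
    print(n,tri([(s,a),(t,b)]))
for n,uv,z in [('large',(165,252),.009),('sq',(170,295),.009),('small',(175,340),.009),('boxc TL',(137,231),.034),('TR',(186,225),.034),('BR',(202,361),.034),('BL',(148,368),.034),('rail a',(414,205),.02),('b',(442,205),.02),('c',(450,302),.005),('d',(422,302),.005)]:
    print(n,plane(t,uv,z).round(4))
E
```

```text
[[ 0.265 -0.    -0.964]
 [ 0.964 -0.     0.265]
 [-0.    -1.    -0.   ]]
bell cap (array([ 0.44038116, -0.06485656,  0.06416657]), np.float64(0.0011628366280459137))
lantern cap (array([ 0.62942162, -0.05751313,  0.06921681]), np.float64(0.0014264160933759602))
finial cap (array([ 0.50840203, -0.24010917,  0.07927745]), np.float64(0.0026228215564564963))
nbell tip (array([0.47393739, 0.0611787 , 0.10273208]), np.float64(0.0006770423939658901))
nlant tip (array([0.63458249, 0.06714239, 0.10239855]), np.float64(0.001061486386440324))
pink near (array([ 0.51788091, -0.15477253,  0.07246206]), np.float64(0.0029023196754671982))
large [0.5516 0.2609 0.009 ]
sq [0.4693 0.253  0.009 ]
small [0.3866 0.2455 0.009 ]
boxc TL [0.5902 0.3035 0.034 ]
TR [0.5935 0.2126 0.034 ]
BR [0.3454 0.1912 0.034 ]
BL [0.3418 0.2854 0.034 ]
rail a [ 0.5978 -0.2164  0.02  ]
b [ 0.593  -0.2693  0.02  ]
c [ 0.4107 -0.2619  0.005 ]
d [ 0.4153 -0.2105  0.005 ]
```

Run:
```python
import cv2
i=cv2.imread('pics/sc1.png') if 0 else cv2.imread('pics/scene0.png'); cv2.imwrite('pics/s_crop.png',cv2.resize(i[170:320,140:500],None,fx=2.2,fy=2.2,interpolation=cv2.INTER_CUBIC))
i=cv2.imread('pics/top0.png'); cv2.imwrite('pics/t_crop.png',cv2.resize(i[160:380,120:510],None,fx=2,fy=2,interpolation=cv2.INTER_CUBIC))
```

```text
(no output)
```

View pics/s_crop.png

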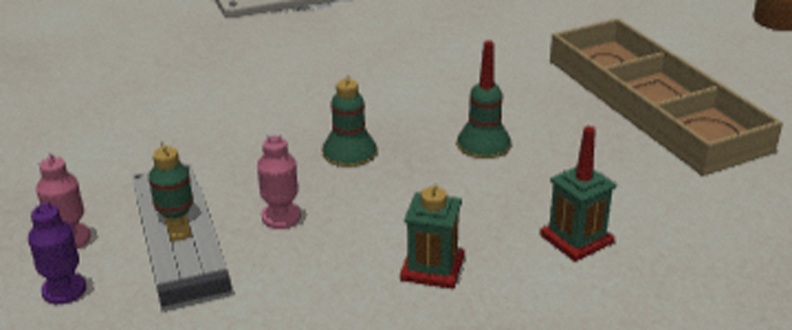

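View pics/t_crop.png

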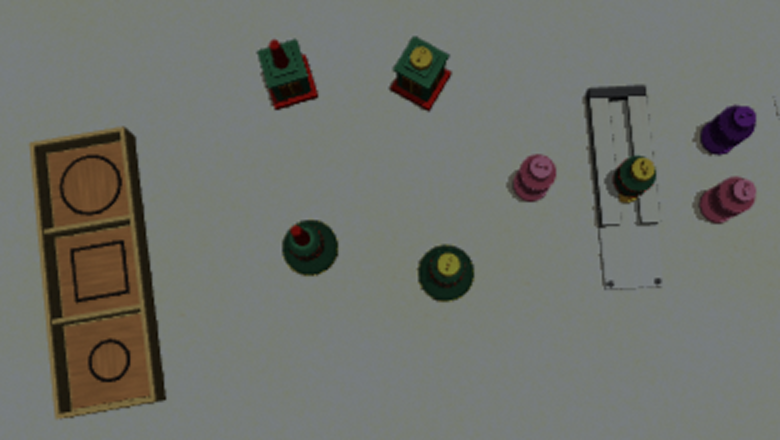

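```bash
python3 - <<'E'
from h import *
def v(n,p,yaw):
    ctrl.movep(p,rot(yaw)); c=capture('wrist'); save(c,n); print(n,ctrl.get_obs()['time_s'],ctrl.get_obs()['qpos'].round(2))
v('w_box1',[0.44,0.22,0.24],0.09)
v('w_box2',[0.52,0.22,0.24],0.09)
v('w_bl1',[0.56,-0.06,0.24],0.0)
v('w_bl2',[0.48,-0.06,0.24],0.0)
v('w_r1',[0.47,-0.24,0.24],-0.04)
v('w_r2',[0.53,-0.24,0.24],-0.04)
print(ctrl.get_obs()['force'])
E
python3 - <<'E'
import cv2,numpy as np
L=[cv2.resize(cv2.imread(f'pics/{n}.png'),(400,300)) for n in ['w_box1','w_bl1','w_bl2','w_r1']]
cv2.imwrite('pics/m1.png',np.vstack([np.hstack(L[:2]),np.hstack(L[2:])]))
E
```

```text
w_box1 3.0167 [0.44 0.22 1.91 0.   1.02 0.35]
w_box2 3.4833 [0.38 0.33 1.76 0.   1.06 0.29]
w_bl1 4.625 [-0.13  0.32  1.76  0.    1.06 -0.13]
w_bl2 5.0917 [-0.15  0.2   1.93  0.    1.01 -0.15]
w_r1 5.8917 [-0.49  0.27  1.84  0.    1.04 -0.45]
w_r2 6.2917 [-0.44  0.35  1.72  0.    1.07 -0.41]
[-0.31889164  0.40442    -0.66496731]
```

View pics/m1.png

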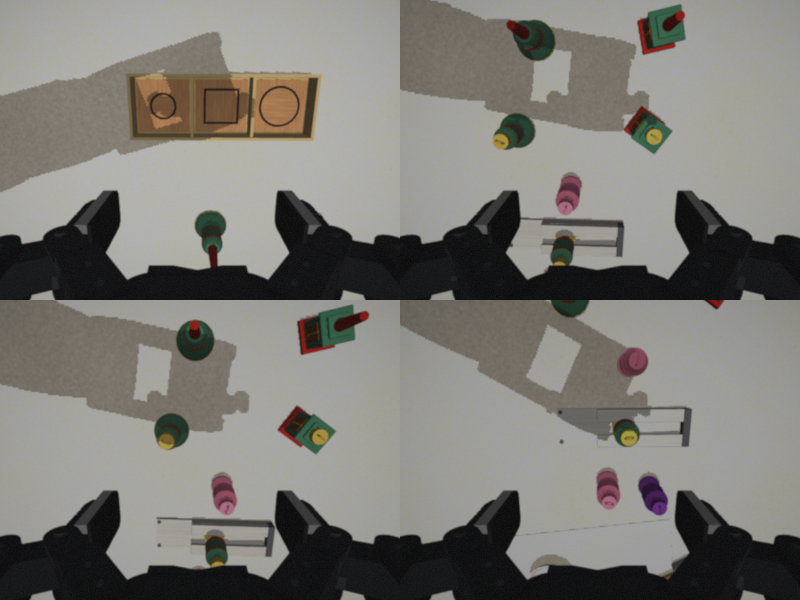

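Run:
```python
from h import *
for n in ['w_bl1','w_bl2','w_r1','w_r2','w_box1','w_box2']:
    c=load(n); hsv=cv2.cvtColor(c['image'],cv2.COLOR_RGB2HSV)
    m=cv2.inRange(hsv,(22,150,110),(34,255,255)); N,_,st,ce=cv2.connectedComponentsWithStats(m)
    print(n,[(st[i,4],st[i,:4].tolist(),ce[i].round(1).tolist()) for i in range(1,N) if st[i,4]>60])
    if 'box' in n:
        g=cv2.cvtColor(c['image'],cv2.COLOR_RGB2GRAY); cv2.imwrite('pics/g.png',g)
def crop(n,x,y,w,h,f): 
    i=cv2.imread(f'pics/{n}.png')[y:y+h,x:x+w]; return cv2.resize(i,None,fx=f,fy=f,interpolation=cv2.INTER_CUBIC)
cv2.imwrite('pics/c1.png',np.hstack([crop('w_bl2',230,150,130,110,3),crop('w_bl2',430,150,130,110,3)]))
cv2.imwrite('pics/c2.png',np.hstack([crop('w_r1',240,160,260,120,3)]))
cv2.imwrite('pics/c3.png',crop('w_box1',195,110,330,125,2.4))
```

```text
w_bl1 [(np.int32(442), [394, 206, 25, 24], [406.0, 218.0]), (np.int32(430), [150, 214, 24, 24], [161.3, 225.6]), (np.int32(92), [246, 418, 19, 7], [254.6, 421.7])]
w_bl2 [(np.int32(437), [500, 207, 24, 24], [511.3, 218.5]), (np.int32(165), [254, 224, 24, 14], [264.2, 231.6]), (np.int32(116), [338, 418, 20, 10], [347.3, 422.3])]
w_r1 [(np.int32(438), [353, 209, 26, 24], [366.1, 220.4])]
w_r2 []
w_box1 []
w_box2 []
```

View pics/c1.png

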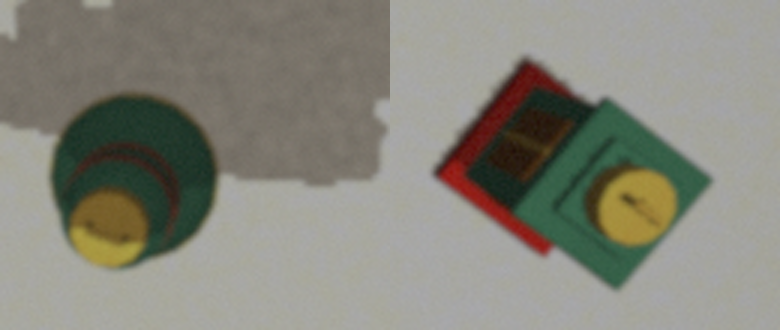

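View pics/c2.png

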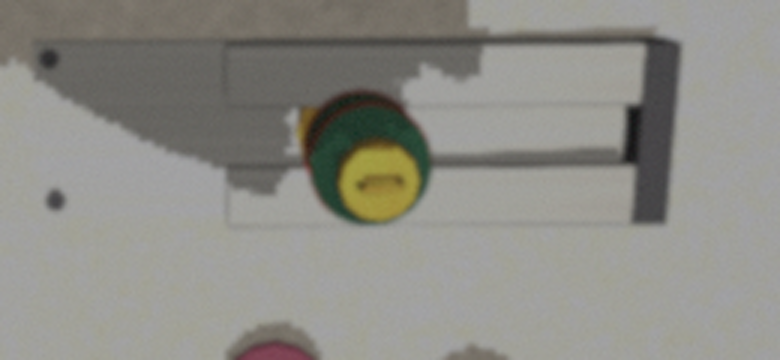

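View pics/c3.png

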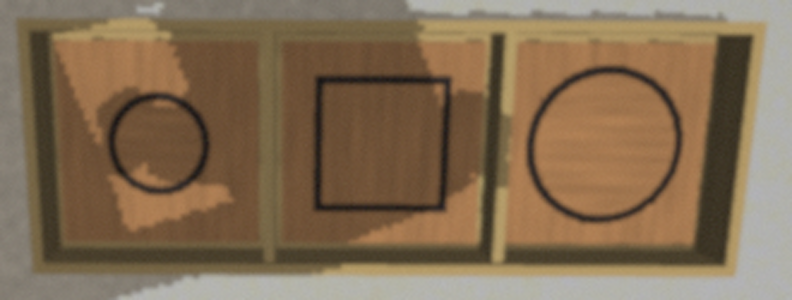

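Run:
```python
from h import *
def crop(n,x,y,w,h,f): 
    i=cv2.imread(f'pics/{n}.png')[y:y+h,x:x+w]; return cv2.resize(i,None,fx=f,fy=f,interpolation=cv2.INTER_CUBIC)
a=crop('w_box2',100,110,330,125,2.4)
b=crop('w_r2',170,160,260,100,3)
cv2.imwrite('pics/c4.png',np.vstack([a[:,:780],b[:,:780]]))
cv2.imwrite('pics/c5.png',np.hstack([crop('w_bl1',130,160,130,100,3),crop('w_bl1',330,160,130,100,3)]))
```

```text
(no output)
```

View pics/c4.png

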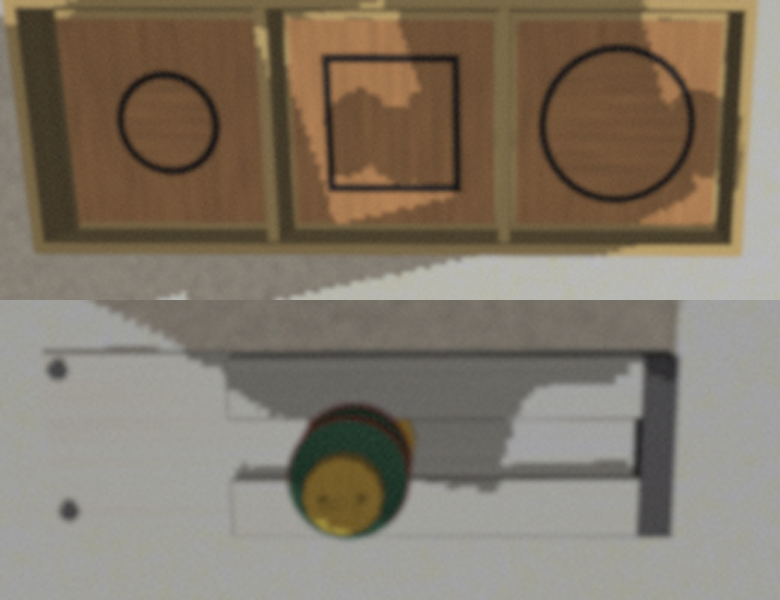

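View pics/c5.png

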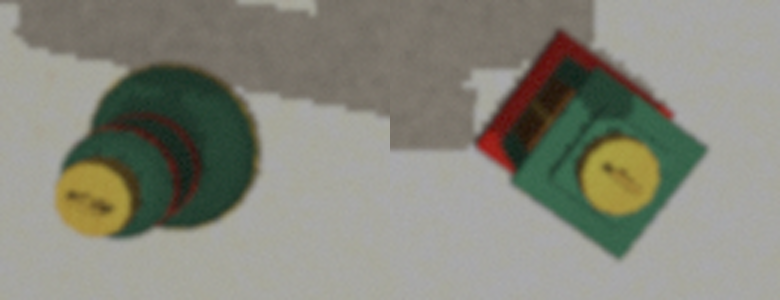

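Run:
```python
from h import *
C={n:load(n) for n in ['w_bl1','w_bl2','w_r1','w_r2','w_box1','w_box2']}; T=load('tp1');S=load('sc1')
def two(name,a,ua,b,ub,z):
    x,r=tri([(C[a],ua),(C[b],ub)]); print(name,x.round(4),round(r,4),'planes',plane(C[a],ua,z)[:2].round(4),plane(C[b],ub,z)[:2].round(4))
two('bellcap','w_bl1',(161.3,226.3),'w_bl2',(266,226),.074)
two('bellfoot','w_bl1',(189,208.7),'w_bl2',(274.7,208.7),.003)
two('lantcap','w_bl1',(406.7,219),'w_bl2',(512.7,218.7),.074)
e1=[(436,210),(406.3,246),(370.7,220.7),(398.3,184)];e2=[(537.3,210),(505.3,246.7),(472.3,219.3),(501.7,182.3)]
for n,e in(('w_bl1',e1),('w_bl2',e2)):
    P=np.array([plane(C[n],u,.060)[:2] for u in e]); print('eave c',P.mean(0).round(4)); d=P-np.roll(P,-1,0); print(np.hypot(*d.T).round(4),(np.degrees(np.arctan2(d[:,1],d[:,0]))%90).round(1))
two('fincap','w_r1',(366.6,220),'w_r2',(284.3,225.3),.082)
f=lambda x,y,ox:(x/2.4+ox,y/2.4+110)
two('small','w_box1',f(159,143,195),'w_box2',f(169,123,100),.009)
two('square','w_box1',f(382,143,195),'w_box2',f(393.5,122,100),.009)
two('large','w_box1',f(605,144,195),'w_box2',f(617,123.5,100),.009)
# top view same
for n,u,z in [('bell',(120+447.5/2,160+264/2),.074),('lant',(120+422/2,160+56/2),.074),('fin',(120+642/2,160+168/2),.082),('small',(120+109/2,160+361/2),.009),('sq',(120+101/2,160+270/2),.009),('large',(120+90.5/2,160+184/2),.009)]: print('top',n,plane(T,u,z).round(4))
# rail bolts holes and lips
g=lambda x,y:(x/3+240,y/3+160)
h=lambda x,y:(x/3+170,(y-300)/3+160)
print('bolts r1',[plane(C['w_r1'],g(*u),.005)[:2].round(4) for u in [(48,58),(55,199)]],'r2',[plane(C['w_r2'],h(*u),.005)[:2].round(4) for u in [(57,370),(68,510)]])
print('lip ends r1',[plane(C['w_r1'],g(*u),.02)[:2].round(4) for u in [(225,41),(227,224)]],'r2',[plane(C['w_r2'],h(*u),.02)[:2].round(4) for u in [(228,354),(233,536)]])
print('stop edge r1',[plane(C['w_r1'],g(*u),.02)[:2].round(4) for u in [(645,40),(635,222)]],'r2',[plane(C['w_r2'],h(*u),.02)[:2].round(4) for u in [(645,356),(640,536)]])
```

```text
bellcap [ 0.4416 -0.0668  0.0719] 0.0001 planes [ 0.4424 -0.0664] [ 0.4419 -0.0662]
bellfoot [ 0.4415 -0.0673 -0.0008] 0.0 planes [ 0.4427 -0.0665] [ 0.4419 -0.0665]
lantcap [ 0.6285 -0.06    0.0755] 0.0002 planes [ 0.6288 -0.0605] [ 0.6292 -0.0601]
eave c [ 0.6287 -0.0607]
[0.0366 0.0361 0.0355 0.037 ] [53.7 54.7 55.1 56.5]
eave c [ 0.6288 -0.0601]
[0.0371 0.0367 0.0354 0.0377] [54.5 52.1 56.  54.7]
fincap [ 0.5079 -0.2417  0.0816] 0.0002 planes [ 0.5078 -0.2414] [ 0.5079 -0.2418]
small [0.3891 0.2451 0.0087] 0.0001 planes [0.3892 0.2452] [0.3892 0.245 ]
square [0.4714 0.2528 0.0089] 0.0 planes [0.4714 0.2528] [0.4714 0.2529]
large [0.553  0.26   0.0111] 0.0001 planes [0.5537 0.26  ] [0.5533 0.2598]
top bell [ 0.439  -0.0651  0.074 ]
top lant [ 0.6271 -0.0605  0.074 ]
top fin [ 0.5058 -0.24    0.082 ]
top small [0.3858 0.2464 0.009 ]
top sq [0.4692 0.2521 0.009 ]
top large [0.5516 0.2604 0.009 ]
bolts r1 [array([ 0.4173, -0.2172]), array([ 0.4161, -0.2607])] r2 [array([ 0.4173, -0.2176]), array([ 0.4157, -0.261 ])]
lip ends r1 [array([ 0.4708, -0.2126]), array([ 0.4692, -0.267 ])] r2 [array([ 0.4718, -0.213 ]), array([ 0.469 , -0.2673])]
stop edge r1 [array([ 0.5917, -0.2171]), array([ 0.5913, -0.2713])] r2 [array([ 0.5922, -0.2179]), array([ 0.5911, -0.2717])]
```

Candidates:
- **Bell:** the brass-capped one is at top (344,295). The red-necked one at (275,283) stays.
- **Lantern:** the brass-capped one is at (330,190). The necked one at (262,193) stays.
- **Finial:** the green one in the rail is at (437,248). The pink ones at (388,249) and (485,260) and the purple one at (485,223) stay.

The close crops confirm the brass caps. The cap heights come out at 72, 75.5 and 82 mm, against 74, 74 and 82 mm from the text. The seats measure about 9 mm, which also agrees. I start with the bell.

Run:
```python
from h import *
y=0.09; B=np.array([.4418,-.0664])
ctrl.movep([*B,.13],rot(y)); ctrl.move_l([*B,.028],velocity=.12)
fingers.gripper_to(0.0,f_grip=25); o=ctrl.get_obs(); print(o['finger_gap'],o['force'],o['tool_pos'])
ctrl.move_l([*B,.034],velocity=.05)
ctrl.move_l([*B,.18],velocity=.2)
c=capture('wrist'); save(c,'w_bellhand'); o=ctrl.get_obs(); print(o['finger_gap'],o['force'],o['tool_pos'],o['time_s'])
p=o['tool_pos']; print(proj(c,p),proj(c,p+[0,0,.046]))
```

```text
0.029551547399725257 [-1.27991507  0.98267388  5.10582904] [ 0.44199715 -0.06640415  0.02838263]
0.029068992410516806 [ 0.87539348 -0.25610732 -0.76107403] [ 0.44086452 -0.06622753  0.17887233] 9.9333
[315.85377865 310.04728387] [315.87939727 383.89250396]
```

View pics/w_bellhand.png

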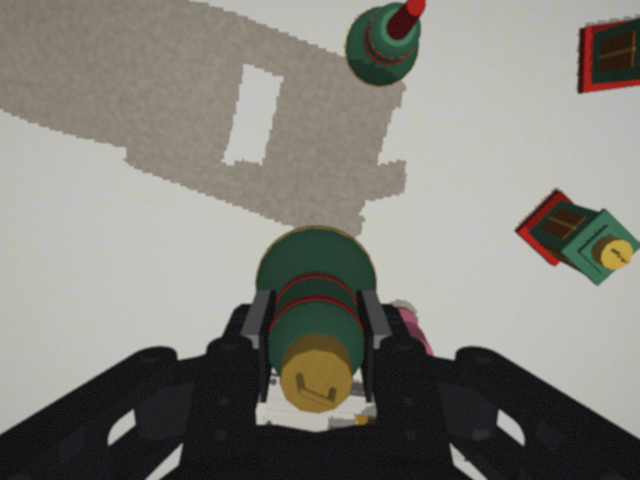

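```bash
cat >> h.py <<'E'
def place(P,yaw,z,op,hi=.19):
    ctrl.movep([*P,hi],rot(yaw)); ctrl.dwell(.1)
    ctrl.move_l([*P,z+.012],velocity=.12); ctrl.dwell(.15)
    f0=ctrl.get_obs()['force'][2]
    zz=z+.012
    while zz>z-.0015:
        zz-=.002 if zz>z+.0035 else .0007
        ctrl.move_l([*P,zz],velocity=.03)
        o=ctrl.get_obs(); f=o['force'][2]-f0
        if f>2.0: ctrl.dwell(.05); f=ctrl.get_obs()['force'][2]-f0
        if f>2.0: break
    o=ctrl.get_obs(); print('contact',zz,f,o['tool_pos'],o['time_s'])
    fingers.gripper_to(op); ctrl.dwell(.15)
    ctrl.move_l([*P,zz+.03],velocity=.06); ctrl.move_l([*P,.17],velocity=.25)
E
python3 - <<'E'
from h import *
place([.5533,.2599],0.09,.037,.046)
ctrl.movep([.53,.20,.24],rot(.09)); save(capture('wrist'),'w_b2'); o=ctrl.get_obs(); print(o['finger_gap'],o['time_s'])
E
```

```text
contact 0.036899999999999995 5.496433627440545 [0.55337207 0.2599505  0.03744532] 14.8583
0.04610621486771557 17.0417
```

View pics/w_b2.png

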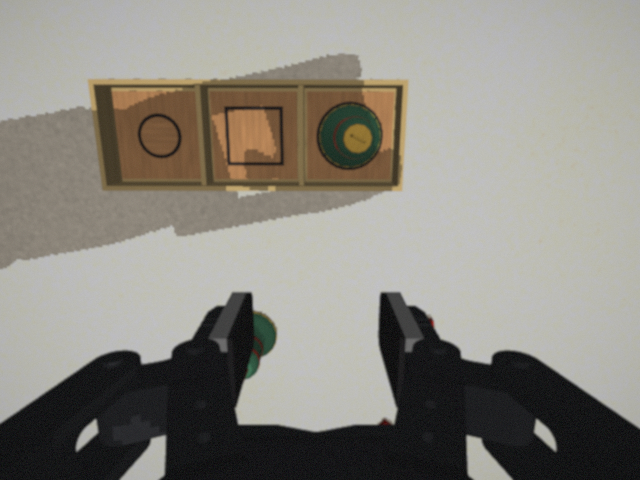

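Run:
```python
from h import *
c=load('w_b2')
print('cap',plane(c,(358,138.5),.083))
for r,z in((.026,.010),(.029,.009)):
    P=np.array([proj(c,[.5533+r*np.cos(a),.2599+r*np.sin(a),z]) for a in np.linspace(0,6.28,60)])
    i=c['image'][:,:,::-1].copy() if r==.026 else i
    cv2.polylines(i,[np.round(P*8).astype(int).reshape(-1,1,2)],True,(255,255,0) if r==.026 else (255,0,255),1,cv2.LINE_AA,3)
cv2.imwrite('pics/c6.png',np.hstack([cv2.resize(i[90:180,300:400],None,fx=4,fy=4),cv2.resize(c['image'][90:180,300:400,::-1],None,fx=4,fy=4,interpolation=cv2.INTER_CUBIC)]))
```

```text
cap [0.55350689 0.25964132 0.083     ]
```

View pics/c6.png

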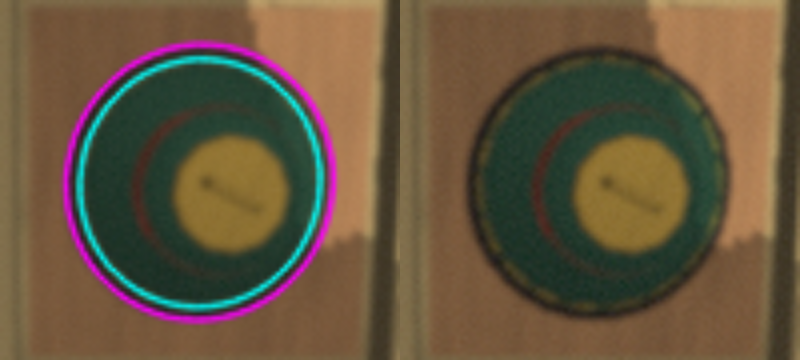

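Run:
```python
from h import *
y=np.radians(54.66-90); L=np.array([.6288,-.0603]); Q=[.4714,.2528]
ctrl.movep([*L,.17],rot(y)); fingers.gripper_to(.07); ctrl.move_l([*L,.016],velocity=.12)
fingers.gripper_to(0.0,f_grip=25); o=ctrl.get_obs(); print(o['finger_gap'],o['force'],o['tool_pos'])
ctrl.move_l([*L,.022],velocity=.05)
ctrl.move_l([*L,.19],velocity=.2); o=ctrl.get_obs();print(o['finger_gap'],o['force'],o['time_s'])
ctrl.movep([*Q,.19],rot(.09)); ctrl.dwell(.1); c=capture('wrist'); save(c,'w_lhand'); p=ctrl.get_obs()['tool_pos']; print(proj(c,p+[0,0,.058]),ctrl.get_obs()['time_s'])
```

```text
0.03395152756006076 [-1.01015132  0.47282377  4.04640014] [ 0.62899881 -0.06024754  0.01649091]
0.034310730442441935 [-0.95721863  0.67650345 -1.13718529] 21.6083
[316.84630619 415.51083849] 23.075
```

View pics/w_lhand.png

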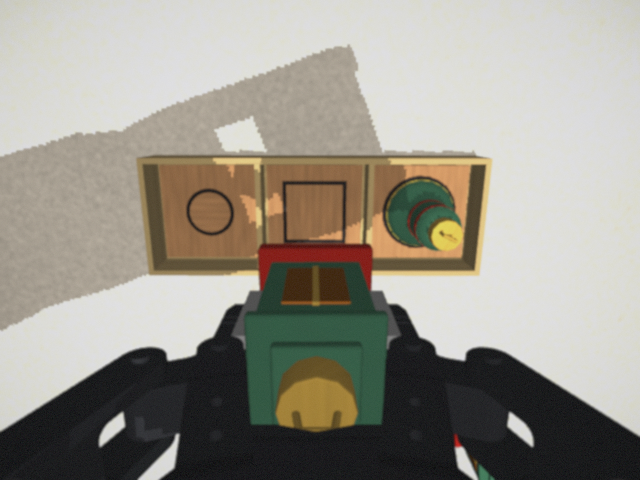

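Run:
```python
from h import *
c=load('w_lhand'); o=ctrl.get_obs(); p=o['tool_pos']; M=R.from_rotvec(o['ee_rot']).as_matrix(); x,z=M[:,0],M[:,2]
for off in (0,.001,.002):
  for n,hx,hz,h in [('foot',.022,.022,-.016),('foottop',.022,.022,-.008),('eave top near',.019,.019,.044),('eave far',.019,-.019,.044),('cap',0,0,.058),('capnear',0,.01,.058),('capfar',0,-.01,.058)]:
    print(off,n,[proj(c,p+s*x*hx+z*(hz+off)+[0,0,h]).round(1).tolist() for s in(-1,1)])
i=c['image'][:,:,::-1]; cv2.imwrite('pics/c7.png',cv2.resize(i[235:445,220:420],None,fx=3.2,fy=2.8,interpolation=cv2.INTER_CUBIC))
```

```text
0 foot [[260.3, 241.9], [372.0, 242.0]]
0 foottop [[257.6, 247.7], [374.8, 247.7]]
0 eave top near [[242.7, 315.8], [390.7, 315.8]]
0 eave far [[248.9, 439.8], [384.2, 439.7]]
0 cap [[316.8, 415.5], [316.8, 415.5]]
0 capnear [[316.9, 378.4], [316.9, 378.4]]
0 capfar [[316.8, 450.6], [316.8, 450.6]]
0.001 foot [[260.2, 239.5], [372.1, 239.5]]
0.001 foottop [[257.5, 245.1], [374.9, 245.1]]
0.001 eave top near [[242.5, 312.2], [390.9, 312.3]]
0.001 eave far [[248.8, 436.8], [384.3, 436.8]]
0.001 cap [[316.9, 411.9], [316.9, 411.9]]
0.001 capnear [[316.9, 374.6], [316.9, 374.6]]
0.001 capfar [[316.8, 447.2], [316.8, 447.2]]
0.002 foot [[260.2, 237.0], [372.2, 237.1]]
0.002 foottop [[257.4, 242.5], [375.0, 242.6]]
0.002 eave top near [[242.3, 308.6], [391.1, 308.7]]
0.002 eave far [[248.6, 433.8], [384.5, 433.8]]
0.002 cap [[316.9, 408.3], [316.9, 408.3]]
0.002 capnear [[316.9, 370.8], [316.9, 370.8]]
0.002 capfar [[316.8, 443.8], [316.8, 443.8]]
```

View pics/c7.png

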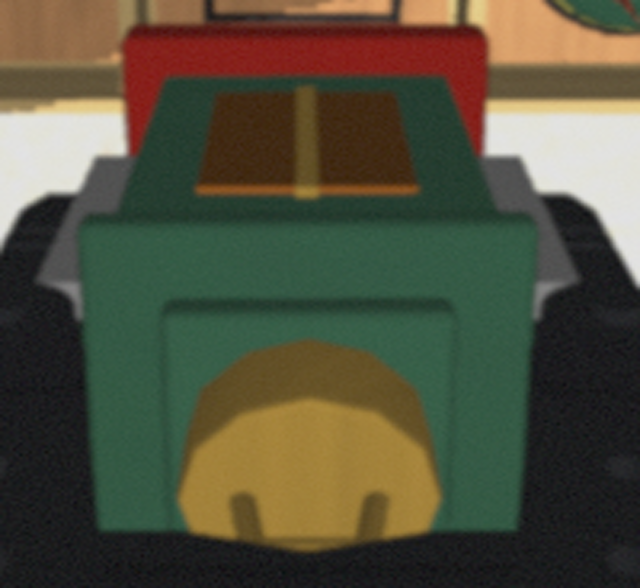

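Run:
```python
from h import *
place([.4714,.2528],0.09,.025,.043)
ctrl.movep([.50,.19,.24],rot(.09)); c=capture('wrist'); save(c,'w_l2'); o=ctrl.get_obs(); print(o['finger_gap'],o['time_s'])
i=c['image'][:,:,::-1]; cv2.imwrite('pics/c8.png',cv2.resize(i[60:200,110:440],None,fx=2.4,fy=2.4,interpolation=cv2.INTER_CUBIC))
```

```text
contact 0.0249 6.370639051678052 [0.47139295 0.25279994 0.02538754] 27.05
0.04302369899312549 29.2417
```

View pics/c8.png

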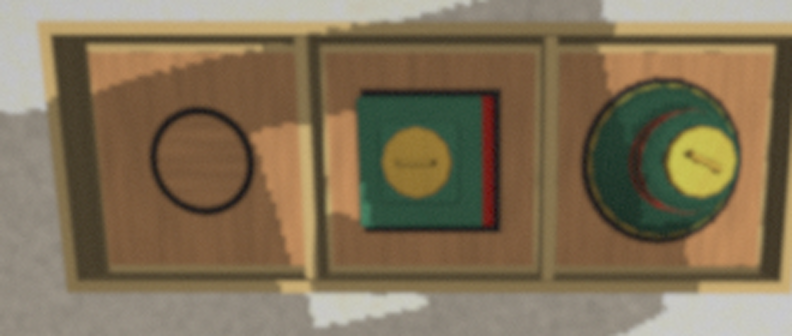

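```bash
python3 - <<'E'
from h import *
y=-.038; F=np.array([.5079,-.2415]); G=np.array([.4412,-.2389])
ctrl.movep([*F,.17],rot(y)); fingers.gripper_to(.06); ctrl.move_l([*F,.028],velocity=.12)
fingers.gripper_to(0.0,f_grip=25); o=ctrl.get_obs(); print(o['finger_gap'],o['force'],o['tool_pos'])
ctrl.move_l([*F,.029],velocity=.03); print(ctrl.get_obs()['force'])
for k in (.33,.67,1.): ctrl.move_l([*(F+(G-F)*k),.029],velocity=.06); print(k,ctrl.get_obs()['force'],ctrl.get_obs()['finger_gap'])
ctrl.dwell(.2); save(capture('scene'),'sc3'); save(capture('wrist'),'w_f1'); print(ctrl.get_obs()['time_s'],ctrl.get_obs()['tool_pos'])
E
python3 -c "
import cv2,numpy as np
a=cv2.imread('pics/sc3.png')[170:320,130:330];b=cv2.imread('pics/w_f1.png')
cv2.imwrite('pics/c9.png',np.hstack([cv2.resize(a,(400,300)),cv2.resize(b,(400,300))]))"
```

```text
0.03140926581829219 [-0.2221941   0.92685034  5.39388868] [ 0.50827377 -0.2417015   0.02869039]
[-0.22991488 -0.12027558 -0.97945836]
0.33 [ 0.9118409  -0.3725086  -0.29351684] 0.03125336657763335
0.67 [-0.25741442  0.09692785 -0.3648862 ] 0.03142319549766874
1.0 [ 0.1067229  -1.04041755  0.07104012] 0.031173357281032307
34.9583 [ 0.44141262 -0.23894024  0.02899999]
```

View pics/c9.png

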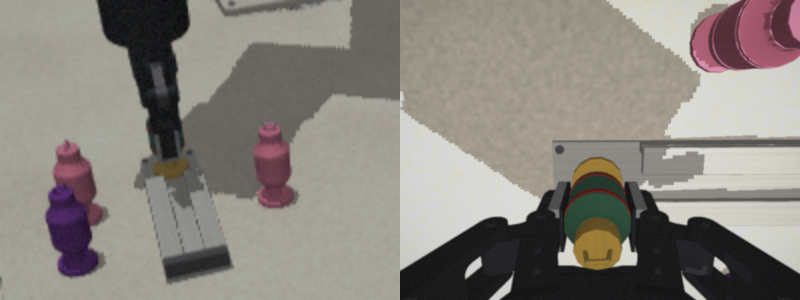

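Run:
```python
from h import *
G=[.4412,-.2389]
ctrl.move_l([*G,.045],velocity=.05); print(ctrl.get_obs()['force']); ctrl.move_l([*G,.19],velocity=.2)
place([.3892,.2451],0.09,.0327,.044)
ctrl.movep([.47,.19,.24],rot(.09)); c=capture('wrist'); save(c,'w_f2'); o=ctrl.get_obs(); print(o['finger_gap'],o['time_s'])
save(capture('scene'),'sc4'); save(capture('top'),'tp4')
i=c['image'][:,:,::-1]; cv2.imwrite('pics/c10.png',cv2.resize(i[60:200,130:460],None,fx=2.4,fy=2.4,interpolation=cv2.INTER_CUBIC))
```

```text
[-1.01802563 -0.80966773  0.01394346]
contact 0.0326 2.3314605984583032 [0.38929302 0.2451683  0.03270811] 41.7333
0.04378994383631138 44.0
```

View pics/c10.png

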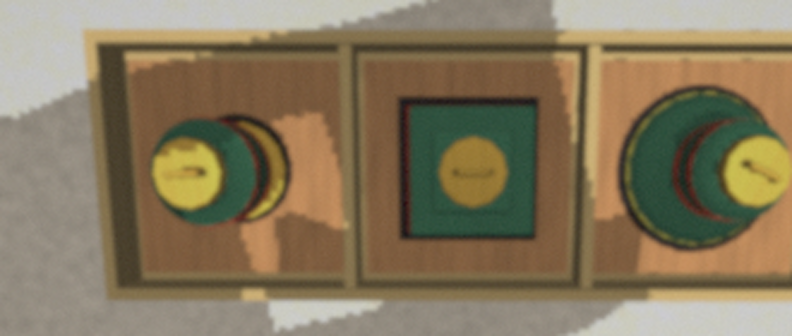

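View pics/sc4.png

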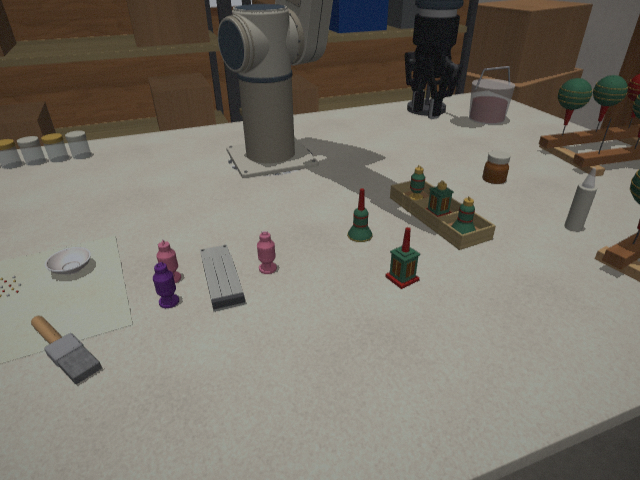

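Run:
```python
from h import *
ctrl.movep([.40,.19,.24],rot(.09)); c=capture('wrist'); save(c,'w_f3')
i=c['image'][:,:,::-1].copy()
w=load('w_f2')
for n,u,z,s in [('fin',(187,173),.086,(.3892,.2451)),('lant',(474,172),.083,(.4714,.2528)),('bell',(760,172),.083,(.5533,.2599))]:
    p=plane(w,(u[0]/2.4+130,u[1]/2.4+60),z); print(n,((p[:2]-s)*1000).round(1),'mm')
u=proj(c,[.3892,.2451,.009]).astype(int); 
j=i.copy()
for r,z in((.017,.012),(.019,.009)):
    P=np.array([proj(c,[.3892+r*np.cos(a),.2451+r*np.sin(a),z]) for a in np.linspace(0,6.28,60)]); cv2.polylines(j,[np.round(P*8).astype(int).reshape(-1,1,2)],True,(255,255,0) if r==.017 else (255,0,255),1,cv2.LINE_AA,3)
k=lambda q:cv2.resize(q[u[1]-45:u[1]+45,u[0]-50:u[0]+50],None,fx=4,fy=4,interpolation=cv2.INTER_CUBIC)
cv2.imwrite('pics/c11.png',np.hstack([k(i),k(j)]))
```

```text
fin [ 0.5 -0.5] mm
lant [-0.1 -0.7] mm
bell [ 0.1 -0.5] mm
```

View pics/c11.png

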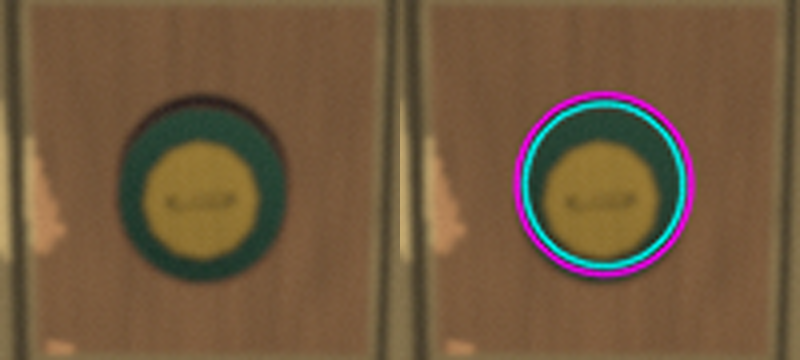

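All three are within 1 mm of their seat centres and stand upright, and the gripper is clear. I'm handing in.

```bash
python3 -c "
from station import ctrl
ctrl.job_done(); print(ctrl.get_obs()['time_s'])"
```

```text
the job is handed in; nothing more can be done
the job is handed in; nothing more can be done
```

The bell, the lantern and the finial are each standing upright on their matching seats, and the job is handed in. They went in that order, and the finial was slid along the slot to the open bay before being lifted out. The robot's clock read 44.0 s at the last check, and only one short camera move followed.

- **Placement:** in the final wrist-camera check the caps lie within about 0.7 mm of their seat centres, and the square foot lines up with its outline. Each ornament was lowered slowly until the seat took its weight; the largest contact force was about 6 N. All were then let go, and the gripper is clear of everything.
- **Left alone:** the unfinished bell and lantern and the pink and purple look-alikes were not touched and still stand in the last scene picture.
- **Disagreement:** the top camera places points up to about 3 mm from where the wrist camera does, mostly a constant shift. I used the wrist camera throughout.

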